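Seat the module cover and hold the clamp slide out at the green band

TASK

On the battery fixture, press the raised end of the yellow cover plate down until the cover lies level in its frame. Then take the red handle of the spring-return clamp slide and pull it out over the cover until its pointer stands within the green band on the scale, and keep holding it there so that the cover can be screwed down: finish while still gripping the handle, do not let go. Do not disturb the screwdriver and the tray of bus bars lying beside the fixture.

Things in the scene. Friction and masses are not known exactly. Their poses are not given: they have to be found in the camera images.
- fixture: Bolted-down fixture: aluminium base 400 x 220 x 12 mm with a battery module of blue cells in a black tray (robot side), a grey slide housing (far side, top 98 mm above the table) and a white-topped scale beam at +y. Origin under the base's centre, on the table; z up; x points from the module to the housing, away from the robot, turned by up to 0.4 rad.
- cover_mid (a point): Centre (half-way through) of the loose yellow cover plate, 144 (x) x 110 (y) x 6 mm, 130 to 210 g, in a frame with a 7 mm high rim and 3 mm play on every side. x points along the 144 mm towards the slide, z out of its top. At the start the +x end is propped up on two studs and the near end rests in the frame. Seated, it lies level with its centre 75 mm above the table.
- studs (a joint): How far the two stiff push-in studs under the cover's raised end are pushed in, in m: 0 to 0.003 at the start, 0.012 when flush with the frame's floor. They stand 60 mm along cover x from its centre, at y = 35 mm either side, give way at about 4 N together, stay where they are pushed and do not spring back.
- cover_press (a point): Point on the cover's top face, 34 mm from its centre towards the raised end, on the centre line: a good spot to press with closed fingertips; about 5 to 8 N here seats it. With the cover seated it is 78 mm above the table.
- handle (a point): Centre of the red block handle standing on the clamp slide: 18 (fixture x) x 40 (y) mm, flat sides, 91 to 138 mm above the table; this point is at 116 mm. Below it the steel tongue (top at 91 mm, 36 mm wide) ends 35 mm ahead in fixture -x. Slide home: the housing begins 41 mm behind the handle's back face, and the cover's pressing point is 88 mm ahead of its centre.
- hold_slide (a joint): Travel of the clamp slide in m: 0 = home, grows as the handle is pulled in fixture -x (towards the robot), stop at 0.075. A spring pulls it home with about 4 N at 0, 12 N at 0.04, 15 N at 0.055. Its tongue passes 5 mm above a seated cover but runs against the edge of a raised one.
- pointer (a point): Middle of the thin red pointer line (4 mm wide) on the steel arm at the side of the slide, over the scale; it moves with the handle, is level with it in fixture x, and 96 mm from it in fixture +y.
- band: Green band clipped over the scale, 12 mm long in fixture x, 24 mm wide; origin at its centre, axes parallel to the fixture's. The pointer reaches its centre at a slide travel of 25 to 55 mm, different each time. It does not move during the job.
- screwdriver: Screwdriver lying beside the fixture; leave it alone.
- busbar_tray: Small grey open tray of copper bus bars, 120 x 75 x 30 mm, on the table beside the fixture; origin under its centre; leave it alone.
Mind the look-alikes: they are no part of the job. Of the things that look like the part that bears cover_mid, the smallest one is meant.

How it is judged:
On the way, in this order (a step that is already met when the one before it is completed fails the run):
1. the cover is pressed level into its frame while the slide is still home (angle between cover_mid's own z axis and vertical below 0.025 rad and z of cover_mid in the frame of fixture between 0.0725 and 0.0775 m and value of joint hold_slide below 0.012 m), for 0.2 s.
2. the slide is pulled out so that its pointer stands within the green band (x of pointer in the frame of band between -0.007 and 0.007 m), for 0.3 s.
At the end, for the whole second after the job is handed in: Cover level in its frame (tilt under 0.025 rad, centre 72.5 to 77.5 mm above the table); pointer line within the green band (7 mm of its centre: half the band plus the line) and still (under 10 mm/s); fingers holding the slide (over 3 N) (all of step 2 and angle between cover_mid's own z axis and vertical below 0.025 rad and z of cover_mid in the frame of fixture between 0.0725 and 0.0775 m and contact force between the fingers and hold_slide above 3 N and velocity of joint hold_slide between -0.01 and 0.01 m/s); the arm keeps its last pose, push and grip.
It fails at once if the screwdriver or the tray of bus bars is pushed more than 30 mm (distance of any of screwdriver, busbar_tray from where it was at the start of the episode above 0.03 m).
It also fails if it takes over 42 s, if anything falls off the work surface, if the arm or the gripper's body presses on something with over 40 N, if the wrist force passes 120 N, or if a joint passes its speed limit or range.

ROBOT

A 6-joint arm with a two-finger parallel gripper is mounted at the origin on the work surface. World frame = base frame: x ahead of the robot, y to its left, z up, the work surface at z = 0. Lengths are in m, angles in rad, forces in N, time in s.
With the tool pointing down it reaches from about 0.25 to 0.725 m from the base axis. Payload 4 kg.
Tool frame: the origin (TCP) lies midway between the tips of the shut fingers; the grasp point (between the pads) lies 19 mm behind it (bot.grip_point_offset is the distance from the TCP to the grasp point, in m); z points along the fingers, y is the line along which they close (so a half turn about z gives the same grasp; the last joint's range is limited). The gripper opens to 85 mm and grips with 20 to 120 N. Pads are 22 mm wide; open, the fingers measure 114 mm over their backs; the gripper's body (76 mm by 85 mm) begins 54 mm behind the grasp point. The pads swing forward as they close: fully open they stand 13 mm farther back than shut.
Start: joints at [1.193, 0.241, 0.005, 1.335, 0, 1.571], TCP at [0.184, 0.465, 0.203] pointing down, gripper open.
Joint ranges: [-2.72, 2.72], [-1.05, 1.87], [-1.09, 1.28], [-1.99, 2.15], [-1.42, 1.44], [-3.14, 3.14]. Speed limits (rad/s): [2.79, 2.79, 3.14, 3.14, 3.14, 3.14].

INTERFACE

Orientations are given as a unit quaternion [x, y, z, w].
In Python, from workcell import bot gives the robot as it stands.
- The arm moves only by the tool step_arm, never from a script. Its argument "targets" is text: rows parted by semicolons, each of 7 numbers parted by spaces: the opening, from -1 (shut) to 1 (fully open), so that 0 is half open, then the shift along the world's x, y, z normalised to -1 to 1, where 1 is 0.5 m, then the turn, a rotation vector about the world's x, y, z normalised to -1 to 1, where 1 is pi/4 rad. In form: gripper x y z wx wy wz; .... A call has 1 to 10 rows; each row is the pose to reach, as a shift and turn from the pose commanded when the call began; what a row does not reach only later rows make up. A row lasts 1/12 s, in which the tool goes at most 41.7 mm and 7.16 degrees, less where a joint would pass 70% of its speed; a pose out of reach is approached as far as the arm can. A call with a number of a shift or a turn outside -1 to 1 is refused whole. A call with a gripper value outside its range is refused whole. The fingers move at their own pace and stop on an object; the grip force is fixed at half the most. Time passes only in rows, so rows that repeat a pose let the fingers close. It gives the time, the measured TCP pose, the force, the opening and the grip force at its end, in the units of the state.
- bot.get_obs(): the state, without advancing time (a new reading comes with each control period).
- bot.camera(name): name is "scene" or "top" or "wrist"; returns the picture (420x560x3 uint8, red, green, blue); there is no depth.
- bot.camera_info(name): a dict with "vertical_fov" (degrees; the focal length in pixels is half the picture's height over the tangent of half this angle, whatever the lens; pixels are square), "cx", "cy" (the principal point, pixels), "pose" (4x4, takes a point from camera to world coordinates). Camera axes: x right, y up, looking along -z (the intrinsics and any distortion apply to the point x, -y, -z); pixel columns grow to the right and rows downward; lengths in m; the calibration is good to about 2 mm. A picture is of the moment at which its call begins: read the wrist's pose just before it. camera_info takes no time and is no camera call; for the wrist camera it gives the pose at the moment of the call.
- bot.job_done(): hands the job in; it is judged then, once.
The state is a dict: "clock": time; "joint_pos": joint angles; "joint_vel": joint speeds; "tau": joint torques, N m; "eef_pos": TCP position; "tool_rot": TCP orientation; "ft_force": force on the tool from outside, world axes, zero at the start; "ft_torque": the same for the moment, N m; "grip_width": finger opening in m; "grasp_force": force on a finger pad.
Only numpy, scipy, OpenCV 4.12 (cv2) and the standard library are available. Lean on these libraries where they do the work, as an engineer would, in place of code of your own. Each camera call takes 0.05 s, during which the arm holds its last target. There are 200 camera calls.

## Working session

There is one attempt and no reset: what is moved stays moved. The work goes in short steps, Python scripts to look and compute and a tool call to move; the robot and the scene stay as the last step left them, time stands still between calls to the robot, and variables do not carry over. Pictures are saved under pics/ and viewed, at most 13 in all, crops included, and the job is handed in when it is done.

Besides the shell and the picture viewer there is one more tool, called after "Emit:" by a JSON object that holds its "op" and its "data". step_arm: Moves the arm, as the interface text tells. Scaled input: -1 to 1 covers 0.5 m each way for a shift and pi/4 rad each way for a turn. Its arguments: {"type":"object","properties":{"targets":{"type":"string"}},"required":["targets"]}

```bash
mkdir -p pics; ls; python3 - <<'E'
from workcell import bot
import cv2,numpy as np
print(bot.get_obs())
for n in("scene","top"):
    im=bot.camera(n); cv2.imwrite(f"pics/{n}0.png",im[:,:,::-1]); i=bot.camera_info(n); print(n,i)
E
```

```text
pics
{'clock': 0.0, 'joint_pos': array([1.19297448e+00, 2.41405967e-01, 3.71857772e-03, 1.33521974e+00,
       1.63495371e-05, 1.57081474e+00]), 'joint_vel': array([-0.00022605, -0.00014635,  0.00043069,  0.00139688, -0.00182259,
        0.00031881]), 'tau': array([-2.07810353e-04, -3.72319221e+01,  2.52407598e+01,  1.69359462e-02,
        1.10232838e-04, -4.34739519e-06]), 'eef_pos': array([0.18418384, 0.4640833 , 0.20181439]), 'tool_rot': array([ 1.87798252e-01,  9.82207057e-01, -1.03508958e-03, -2.06212456e-04]), 'ft_force': array([-0.12905576, -0.79195759, -0.62200377]), 'ft_torque': array([ 0.03711221,  0.04006708, -0.05595085]), 'grasp_force': 0.0, 'grip_width': 0.08566876775806025}
scene {'vertical_fov': 54.97910091280043, 'cx': 285.42804713360215, 'cy': 202.1409779719718, 'pose': array([[ 0.06531966, -0.6164493 ,  0.78468057,  1.22281295],
       [ 0.99785079,  0.04445694, -0.04813912,  0.00348856],
       [-0.00520917,  0.78613856,  0.61802834,  0.68830505],
       [ 0.        ,  0.        ,  0.        ,  1.        ]])}
top {'vertical_fov': 54.340025428957915, 'cx': 278.7771199056569, 'cy': 210.33899834303392, 'pose': array([[ 0.0162534 ,  0.98243638, -0.18588864,  0.27328078],
       [-0.99973118,  0.01289345, -0.01926976,  0.03594745],
       [-0.01653457,  0.18615187,  0.98238185,  0.9424823 ],
       [ 0.        ,  0.        ,  0.        ,  1.        ]])}
```

View pics/scene0.png

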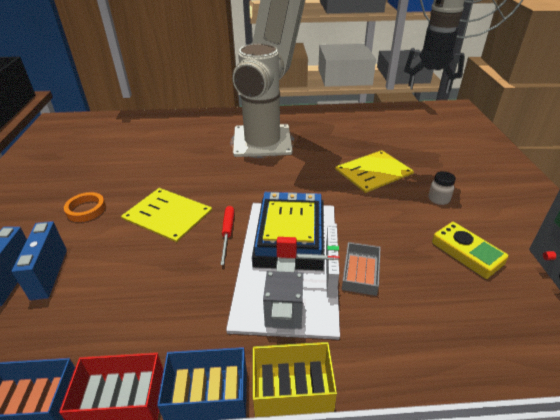

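View pics/top0.png

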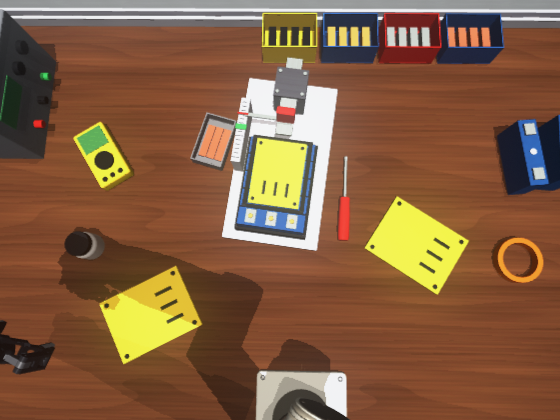

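The top view shows these candidates for the cover:
- the plate in the fixture at about (277,173), which is the smallest
- loose plates at (417,245) and (150,315)
- the yellow meter at (103,155) and the yellow bin at (290,37)

I choose the plate at (277,173). The handle is at (286,115), the band at (240,127), the tray at (213,140) and the screwdriver at (345,200).

```bash
cat > h.py <<'E'
from workcell import bot
import cv2,numpy as np
def ray(n,uv,info=None):
    i=info or bot.camera_info(n); f=210/np.tan(np.radians(i["vertical_fov"])/2)
    d=np.array([(uv[0]-i["cx"])/f,-(uv[1]-i["cy"])/f,-1]); P=i["pose"]
    return P[:3,3],P[:3,:3]@d
def onz(n,uv,z,info=None):
    o,d=ray(n,uv,info); return o+d*(z-o[2])/d[2]
def tri(a,b):
    A=0;B=0
    for o,d in(a,b):
        d=d/np.linalg.norm(d);M=np.eye(3)-np.outer(d,d);A=A+M;B=B+M@o
    return np.linalg.solve(A,B)
def proj(n,X):
    i=bot.camera_info(n); f=210/np.tan(np.radians(i["vertical_fov"])/2)
    p=np.linalg.inv(i["pose"])@np.r_[X,1]; return np.array([i["cx"]-f*p[0]/p[2],i["cy"]+f*p[1]/p[2]])
def hue(im,lo,hi,s=120,v=60):
    h=cv2.cvtColor(im,cv2.COLOR_RGB2HSV); 
    return cv2.inRange(h,(lo,s,v),(hi,255,255))
def blobs(m,amin=8):
    n,l,st,c=cv2.connectedComponentsWithStats(m)
    return [(st[k].tolist(),c[k].round(1).tolist()) for k in range(1,n) if st[k,4]>=amin]
E
python3 - <<'E'
from h import *
R={}
for n,box in(("top",(215,70,350,255)),("scene",(225,180,350,335))):
    im=cv2.imread(f"pics/{n}0.png")[:,:,::-1].copy()
    x0,y0,x1,y1=box
    k=np.zeros(im.shape[:2],np.uint8);k[y0:y1,x0:x1]=255
    for c,m in(("red",hue(im,0,6,150)|hue(im,174,180,150)),("green",hue(im,45,85,100)),("yel",hue(im,24,34,150))):
        print(n,c,blobs(m&k))
    if n=="top":
        m=hue(im,24,34,150)&k; ct=max(cv2.findContours(m,0,2)[0],key=cv2.contourArea)
        b=cv2.boxPoints(cv2.minAreaRect(ct));print("cover box",b)
        P=[onz("top",q,.078) for q in b];print(np.round(P,4))
        h=cv2.cvtColor(im,cv2.COLOR_RGB2HSV);w=cv2.inRange(h,(0,0,170),(180,60,255))
        w=w&k;w=cv2.morphologyEx(w,cv2.MORPH_CLOSE,np.ones((5,5)))
        ct=max(cv2.findContours(w,0,2)[0],key=cv2.contourArea);hu=cv2.convexHull(ct)
        b=cv2.boxPoints(cv2.minAreaRect(ct));P=np.array([onz("top",q,.012) for q in b]);print("base",b,np.round(P,4),P.mean(0),[np.linalg.norm(P[i]-P[i-1]) for i in range(4)])
    cr=im[y0:y1,x0:x1];s=3
    if n=="top": A=cv2.resize(cr,None,fx=3,fy=3,interpolation=2)
    else: B=cv2.resize(cr,None,fx=3,fy=3,interpolation=2)
H=max(A.shape[0],B.shape[0])
C=np.hstack([cv2.copyMakeBorder(q,0,H-q.shape[0],0,0,0) for q in(A,B)])
cv2.imwrite("pics/crop0.png",C[:,:,::-1]);print(C.shape)
E
```

```text
top red [([277, 106, 18, 10, 136], [285.5, 110.7]), ([237, 111, 11, 3, 16], [240.9, 112.6]), ([338, 196, 12, 45, 487], [343.6, 218.7])]
top green [([235, 123, 12, 7, 54], [240.5, 125.9])]
top yel [([249, 138, 56, 64, 2093], [273.7, 167.6])]
cover box [[248.48265 200.93193]
 [256.808   137.65895]
 [305.9571  144.12593]
 [297.63174 207.39891]]
[[ 0.4567  0.1188  0.078 ]
 [ 0.601   0.1045  0.078 ]
 [ 0.587  -0.0049  0.078 ]
 [ 0.4438  0.0124  0.078 ]]
base [[200.26514  235.19548 ]
 [221.10443   73.690895]
 [337.6162    88.724686]
 [316.77692  250.22928 ]] [[ 0.3889  0.2335  0.012 ]
 [ 0.792   0.2027  0.012 ]
 [ 0.7541 -0.0849  0.012 ]
 [ 0.3583 -0.0335  0.012 ]] [0.57333822 0.07945695 0.012     ] [np.float64(0.2688157202513025), np.float64(0.40429744925077366), np.float64(0.29005724666020727), np.float64(0.3990368366451084)]
scene red [([225, 205, 10, 33, 243], [228.8, 219.5]), ([276, 237, 21, 21, 385], [286.1, 247.1])]
scene green [([327, 246, 12, 5, 49], [332.6, 247.6])]
scene yel [([263, 201, 51, 41, 1774], [289.8, 220.6])]
(555, 780, 3)
```

View pics/crop0.png

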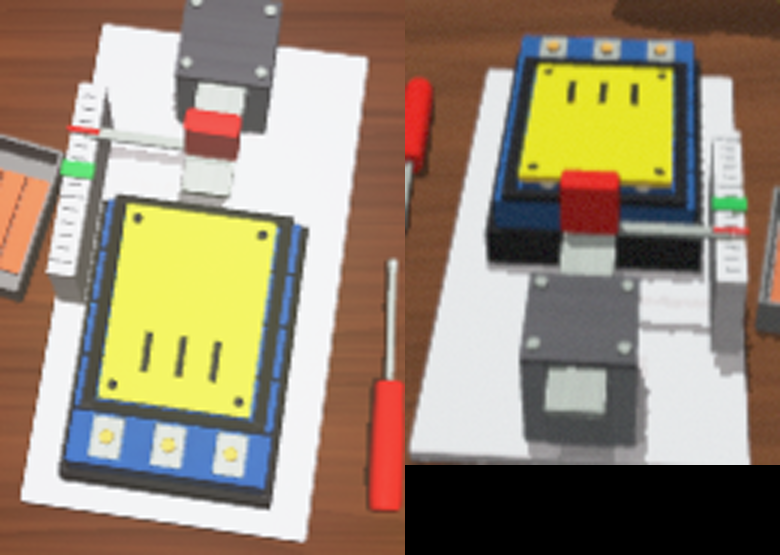

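The crop confirms the choice. The yellow cover is in the fixture with its far end propped up next to the red handle. The red pointer is at about (241,112) and the green band at (240.5,126) in the top view.

```bash
python3 - <<'E'
from h import *
C=np.array([[102,24],[367,60],[307,541],[22,498]])/3+[215,70]
P=np.array([onz("top",q,.012) for q in C]);print(np.round(P,4),P.mean(0).round(4))
a=lambda d:np.arctan2(d[1],d[0])
print("yaw base",a(P[0]-P[3]),a(P[1]-P[2]),a(P[0]-P[1])-np.pi/2,a(P[3]-P[2])-np.pi/2)
print("sizes",np.linalg.norm(P[0]-P[3]),np.linalg.norm(P[1]-P[2]),np.linalg.norm(P[0]-P[1]),np.linalg.norm(P[3]-P[2]))
# handle top face (bright) centre in top crop: corners
im=cv2.imread("pics/top0.png")[:,:,::-1].copy();k=np.zeros(im.shape[:2],np.uint8);k[95:125,270:300]=255
h=(hue(im,0,6,150,200)|hue(im,174,180,150,200))&k
ct=max(cv2.findContours(h,0,2)[0],key=cv2.contourArea);r=cv2.minAreaRect(ct);b=cv2.boxPoints(r)
Q=np.array([onz("top",q,.138) for q in b]);print("handle",r,Q.round(4),Q.mean(0).round(4))
im2=cv2.imread("pics/scene0.png")[:,:,::-1].copy();k=np.zeros(im2.shape[:2],np.uint8);k[225:262,270:302]=255
h2=(hue(im2,0,6,150,0)|hue(im2,174,180,150,0))&k
V=cv2.cvtColor(im2,cv2.COLOR_RGB2HSV)[:,:,2]; print([int(np.median(V[y][h2[y]>0])) if (h2[y]>0).any() else 0 for y in range(236,260)])
g=tri(ray("top",(240.5,125.9)),ray("scene",(332.6,247.6)));print("band",g)
# pointer in scene
k=np.zeros(im2.shape[:2],np.uint8);k[250:264,318:350]=255
h2=(hue(im2,0,8,60,60)|hue(im2,172,180,60,60))&k;bl=blobs(h2,3);print(bl)
s=max(bl,key=lambda t:t[0][4])[1]
print("pointer",tri(ray("top",(240.9,112.6)),ray("scene",s)))
cv=[(138,217),(263,235),(239,402),(112,385)] # hole pixels
H=[onz("top",np.array(q)/3+[215,70],z) for q,z in zip(cv,(.086,.086,.078,.078))];print("holes",np.round(H,4),np.mean(H,0),a(H[0]-H[3]),a(H[1]-H[2]))
E
```

```text
[[ 0.781   0.1331  0.012 ]
 [ 0.7507 -0.0841  0.012 ]
 [ 0.3581 -0.0348  0.012 ]
 [ 0.3878  0.1827  0.012 ]] [0.5694 0.0492 0.012 ]
yaw base -0.12529102130914851 -0.12499887155619319 -0.13832472632071302 -0.13544240467945134
sizes 0.39629005669548156 0.3956589178546333 0.219370894338125 0.2194791618003273
handle ((285.4199523925781, 110.55998992919922), (17.677669525146484, 7.212490081787109), 8.130102157592773) [[0.6334 0.0606 0.138 ]
 [0.6494 0.0587 0.138 ]
 [0.6441 0.0219 0.138 ]
 [0.6281 0.0239 0.138 ]] [0.6387 0.0413 0.138 ]
[0, 230, 231, 231, 230, 226, 200, 148, 130, 128, 128, 128, 128, 127, 126, 127, 127, 125, 126, 125, 124, 120, 0, 0]
band [0.62356362 0.13961833 0.08948008]
[([328, 255, 12, 4, 36], [334.1, 256.4])]
pointer [0.65297178 0.13852031 0.09360724]
holes [[0.5872 0.0944 0.086 ]
 [0.5743 0.0026 0.086 ]
 [0.4512 0.0189 0.078 ]
 [0.4626 0.1106 0.078 ]] [0.51883142 0.05661848 0.082     ] -0.12942425324787643 -0.13115688378387633
```

Emit:
{"op": "step_arm", "data": {"targets": "-1 0.37 -0.41 0.04 0 0 -1; -1 0.37 -0.41 0.04 0 0 -1; -1 0.37 -0.41 0.04 0 0 -1; -1 0.37 -0.41 0.04 0 0 -1; -1 0.37 -0.41 0.04 0 0 -1; -1 0.37 -0.41 0.04 0 0 -1; -1 0.37 -0.41 0.04 0 0 -1; -1 0.37 -0.41 0.04 0 0 -1; -1 0.37 -0.41 0.04 0 0 -1; -1 0.37 -0.41 0.04 0 0 -1"}}

```text
clock: 0.93
eef_pos: [0.3689, 0.2598, 0.2223]
tool_rot: [0.549, 0.836, -0.0, -0.0]
ft_force: [-0.1, 0.1, -0.4]
grip_width: 0.0002
grasp_force: 0.0
```

Emit:
{"op": "step_arm", "data": {"targets": "-1 0.366 -0.415 0 0 0 -0.682; -1 0.366 -0.415 0 0 0 -0.682; -1 0.366 -0.415 0 0 0 -0.682; -1 0.366 -0.415 0 0 0 -0.682; -1 0.366 -0.415 0 0 0 -0.682; -1 0.366 -0.415 0 0 0 -0.682; -1 0.366 -0.415 -0.1 0 0 -0.682; -1 0.366 -0.415 -0.16 0 0 -0.682; -1 0.366 -0.415 -0.2 0 0 -0.682; -1 0.366 -0.415 -0.2 0 0 -0.682"}}

```text
clock: 1.77
eef_pos: [0.5475, 0.0529, 0.1161]
tool_rot: [0.75, 0.661, -0.005, -0.004]
ft_force: [-0.4, -0.2, -1.2]
grip_width: -0.0
grasp_force: 0.0
```

```bash
python3 - <<'E'
from h import *
from scipy.spatial.transform import Rotation as R
o=bot.get_obs();print(o["eef_pos"],R.from_quat(o["tool_rot"]).as_matrix().round(3),o["ft_force"],o["joint_pos"])
i=bot.camera_info("wrist");im=bot.camera("wrist");j=bot.camera("scene")
cv2.imwrite("pics/w1.png",np.hstack([im[:,80:480],cv2.resize(j[170:345,220:360],(400,500))[:420]])[:,:,::-1])
E
```

```text
[0.54754115 0.05294304 0.11611849] [[ 0.126  0.992 -0.013]
 [ 0.992 -0.126 -0.001]
 [-0.002 -0.013 -1.   ]] [-0.42861902 -0.19371449 -1.20430198] [ 9.61606046e-02  4.00341092e-01 -6.55010625e-04  1.18279464e+00
  3.84426899e-04  1.79322642e+00]
```

View pics/w1.png

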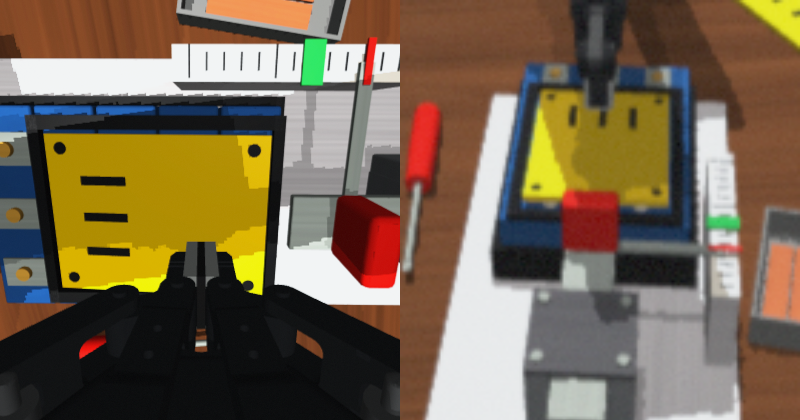

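The fingers are shut over the far half of the cover, on its centre line. In the wrist picture the band is at (314,61) and the pointer at (370,61). I'll press down in small steps.

Emit:
{"op": "step_arm", "data": {"targets": "-1 0.004 0 -0.02 0 0 0; -1 0.004 0 -0.03 0 0 0; -1 0.004 0 -0.04 0 0 0; -1 0.004 0 -0.04 0 0 0; -1 0.004 0 -0.04 0 0 0"}}

```text
clock: 2.28
eef_pos: [0.5544, 0.0525, 0.1031]
tool_rot: [0.751, 0.661, 0.0, 0.0]
ft_force: [0.3, -0.1, 0.3]
grip_width: 0.0002
grasp_force: 0.0
```

Emit:
{"op": "step_arm", "data": {"targets": "-1 0 0 -0.015 0 0 0; -1 0 0 -0.025 0 0 0; -1 0 0 -0.03 0 0 0; -1 0 0 -0.034 0 0 0; -1 0 0 -0.038 0 0 0; -1 0 0 -0.042 0 0 0; -1 0 0 -0.046 0 0 0; -1 0 0 -0.046 0 0 0"}}

```text
clock: 2.95
eef_pos: [0.5542, 0.0522, 0.0792]
tool_rot: [0.751, 0.66, -0.0, -0.0]
ft_force: [-0.2, 0.6, 0.1]
grip_width: -0.0
grasp_force: 0.0
```

Emit:
{"op": "step_arm", "data": {"targets": "-1 0 0 -0.002 0 0 0; -1 0 0 -0.004 0 0 0; -1 0 0 -0.006 0 0 0; -1 0 0 -0.008 0 0 0; -1 0 0 -0.008 0 0 0"}}

```text
clock: 3.37
eef_pos: [0.5543, 0.0522, 0.0755]
tool_rot: [0.751, 0.66, -0.0, -0.0]
ft_force: [-0.4, 1.0, 0.1]
grip_width: 0.0001
grasp_force: 0.0
```

```bash
python3 - <<'E'
from h import *
im=bot.camera("wrist");j=bot.camera("scene");print(bot.get_obs()["ft_force"],bot.get_obs()["ft_torque"],bot.get_obs()["eef_pos"])
cv2.imwrite("pics/w2.png",np.hstack([im[:,80:480],cv2.resize(j[180:280,245:340],(400,420),interpolation=2)])[:,:,::-1])
E
```

```text
[0.5448204  0.52725322 0.00684948] [-0.02644328 -0.00545483 -0.02332402] [0.55438746 0.05225343 0.07569591]
```

View pics/w2.png

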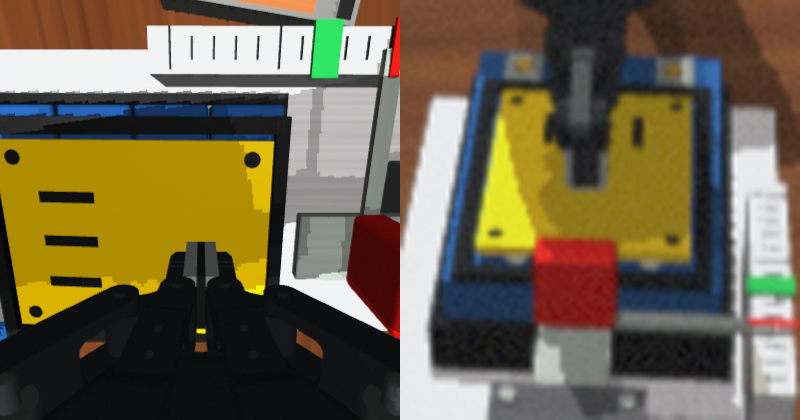

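```bash
python3 - <<'E'
from h import *
s=np.array([400/95,4.2])
for X in([.5543,.0522,.0755],[.5543,.0522,.086],[.5543,.0522,.096]):
    p=proj("scene",X);print(p,(p-[245,180])*s+[400,0], proj("wrist",X)-[80,0])
E
```

```text
[289.05190324 232.21224159] [585.48169785 219.29141467] [200.18144806 235.95248544]
[289.05350655 228.7242575 ] [585.48844863 204.64188149] [200.12929446 243.05570507]
[289.05505518 225.35523674] [585.49496917 190.49199432] [200.07365914 250.63312692]
```

The cover is still raised: the studs are visible under its edge at (515,258) and (650,262). The fingertips end at about (585,190), above the plate, and no force is felt. The tips are higher than the reading suggests, so I'll go down until they touch.

Emit:
{"op": "step_arm", "data": {"targets": "-1 0 0 -0.004 0 0 0; -1 0 0 -0.008 0 0 0; -1 0 0 -0.012 0 0 0; -1 0 0 -0.012 0 0 0"}}

```text
clock: 3.8
eef_pos: [0.554, 0.0522, 0.0691]
tool_rot: [0.751, 0.66, -0.0, -0.0]
ft_force: [-0.4, -0.3, 0.5]
grip_width: 0.0
grasp_force: 0.0
```

Emit:
{"op": "step_arm", "data": {"targets": "-1 0 0 -0.004 0 0 0; -1 0 0 -0.008 0 0 0; -1 0 0 -0.008 0 0 0"}}

```text
clock: 4.05
eef_pos: [0.5541, 0.0522, 0.0652]
tool_rot: [0.751, 0.66, -0.0, -0.0]
ft_force: [0.0, 0.1, 1.2]
grip_width: -0.0002
grasp_force: 0.0
```

Emit:
{"op": "step_arm", "data": {"targets": "-1 0 0 -0.004 0 0 0; -1 0 0 -0.008 0 0 0; -1 0 0 -0.008 0 0 0"}}

```text
clock: 4.3
eef_pos: [0.5541, 0.0522, 0.0612]
tool_rot: [0.751, 0.66, -0.0, -0.0]
ft_force: [0.0, 0.6, 0.1]
grip_width: -0.0002
grasp_force: 0.0
```

```bash
python3 - <<'E'
from h import *
o=bot.get_obs();print(o)
j=bot.camera("scene");t=bot.camera("top")
cv2.imwrite("pics/w3.png",np.hstack([cv2.resize(t[90:220,225:345],(388,420),interpolation=2),cv2.resize(j[170:275,240:340],(400,420),interpolation=2)])[:,:,::-1])
print(proj("scene",o["eef_pos"]),proj("top",o["eef_pos"]))
E
```

```text
{'clock': 4.3, 'joint_pos': array([ 9.39459091e-02,  4.50255875e-01, -7.72968318e-02,  1.04401490e+00,
        2.88468464e-05,  1.79280616e+00]), 'joint_vel': array([-0.00056941, -0.00305994,  0.00281908,  0.00944122, -0.00065692,
       -0.00049206]), 'tau': array([-4.15961604e-04, -4.46755743e+01,  2.28441077e+01, -9.91198886e-02,
       -6.24141626e-05, -1.16347636e-05]), 'eef_pos': array([0.55410585, 0.05221929, 0.0612094 ]), 'tool_rot': array([ 7.50904123e-01,  6.60411121e-01, -3.03724301e-04, -2.38068777e-04]), 'ft_force': array([0.04959514, 0.63872968, 0.13441992]), 'ft_torque': array([0.05180796, 0.01345178, 0.05910577]), 'grasp_force': 0.0, 'grip_width': -0.00015384842044405798}
[289.05204747 236.82087378] [280.05515391 160.41294828]
```

View pics/w3.png

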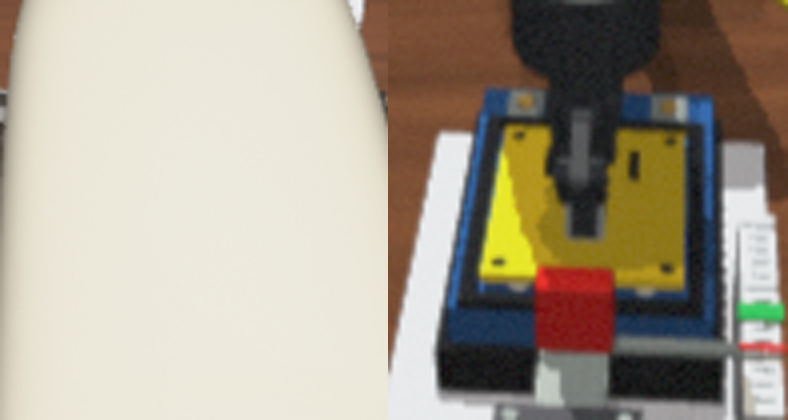

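The scene crop shows the tips at about (585,238), that is image row 229, where 237 was expected. The true tips are therefore about 20 mm above the reported height and close to the plate. The top view is blocked by the arm.

Emit:
{"op": "step_arm", "data": {"targets": "-1 0 0 -0.003 0 0 0; -1 0 0 -0.006 0 0 0; -1 0 0 -0.006 0 0 0"}}

```text
clock: 4.65
eef_pos: [0.5545, 0.0522, 0.0585]
tool_rot: [0.751, 0.66, 0.0, 0.0]
ft_force: [-0.5, 0.0, -0.3]
grip_width: 0.0001
grasp_force: 0.0
```

Emit:
{"op": "step_arm", "data": {"targets": "-1 0 0 -0.003 0 0 0; -1 0 0 -0.006 0 0 0; -1 0 0 -0.006 0 0 0"}}

```text
clock: 4.9
eef_pos: [0.5548, 0.0522, 0.0559]
tool_rot: [0.751, 0.66, 0.0, 0.0]
ft_force: [0.4, 0.8, 1.5]
grip_width: 0.0002
grasp_force: 1.1
```

Emit:
{"op": "step_arm", "data": {"targets": "-1 0 0 -0.003 0 0 0; -1 0 0 -0.006 0 0 0; -1 0 0 -0.006 0 0 0"}}

```text
clock: 5.15
eef_pos: [0.5548, 0.0522, 0.0527]
tool_rot: [0.751, 0.66, 0.0, 0.0]
ft_force: [1.1, 0.6, 2.9]
grip_width: 0.0002
grasp_force: 1.2
```

Emit:
{"op": "step_arm", "data": {"targets": "-1 0 0 -0.003 0 0 0; -1 0 0 -0.006 0 0 0; -1 0 0 -0.006 0 0 0"}}

```text
clock: 5.4
eef_pos: [0.5549, 0.0522, 0.0496]
tool_rot: [0.751, 0.66, 0.0, 0.0]
ft_force: [0.9, -1.6, 2.4]
grip_width: -0.0001
grasp_force: 1.1
```

Emit:
{"op": "step_arm", "data": {"targets": "-1 0 0 -0.002 0 0 0; -1 0 0 -0.004 0 0 0; -1 0 0 -0.004 0 0 0"}}

```text
clock: 5.65
eef_pos: [0.555, 0.0522, 0.0495]
tool_rot: [0.751, 0.66, 0.001, 0.001]
ft_force: [-1.9, -0.4, 12.6]
grip_width: -0.0003
grasp_force: 6.2
```

Emit:
{"op": "step_arm", "data": {"targets": "-1 0 0 -0.002 0 0 0; -1 0 0 -0.004 0 0 0; -1 0 0 -0.004 0 0 0"}}

```text
clock: 5.9
eef_pos: [0.5551, 0.0522, 0.0494]
tool_rot: [0.751, 0.66, 0.001, 0.001]
ft_force: [-6.6, -1.1, 23.2]
grip_width: 0.0
grasp_force: 11.6
```

The force rises steeply and z has stopped, so the cover is seated (true tip height 78 mm, reading 49.5 mm). I'll retreat and check.

Emit:
{"op": "step_arm", "data": {"targets": "-1 0 0 0.02 0 0 0; -1 0 0 0.06 0 0 0; -1 0 0 0.12 0 0 0; -0.3 0 0 0.2 0 0 0; -0.3 0 0 0.24 0 0 0; -0.3 0 0 0.24 0 0 0; -0.3 0 0 0.24 0 0 0"}}

```text
clock: 6.48
eef_pos: [0.5549, 0.0524, 0.1665]
tool_rot: [0.751, 0.66, 0.001, 0.0]
ft_force: [0.5, -0.2, -0.0]
grip_width: 0.0299
grasp_force: 0.0
```

```bash
python3 - <<'E'
from h import *
o=bot.get_obs();print(o["eef_pos"],o["grip_width"],o["ft_force"])
i=bot.camera_info("wrist");im=bot.camera("wrist");j=bot.camera("scene")
cv2.imwrite("pics/w4.png",np.hstack([im[:,80:480],cv2.resize(j[180:280,245:340],(400,420),interpolation=2)])[:,:,::-1])
g=[b for b in blobs(hue(im,45,85,150),100)];print("green",g)
r=blobs(hue(im,0,6,170,120)|hue(im,174,180,170,120),100);print("red",r)
print("TCP proj",proj("wrist",o["eef_pos"]))
E
```

```text
[0.55488071 0.05239312 0.16654375] 0.029862519696015263 [ 0.47945143 -0.18937243 -0.03990141]
green [([348, 56, 20, 37, 599], [357.4, 73.4])]
red [([397, 55, 9, 37, 212], [400.4, 72.4]), ([393, 192, 31, 56, 1372], [408.4, 219.6])]
TCP proj [283.37087809 236.90254695]
```

View pics/w4.png

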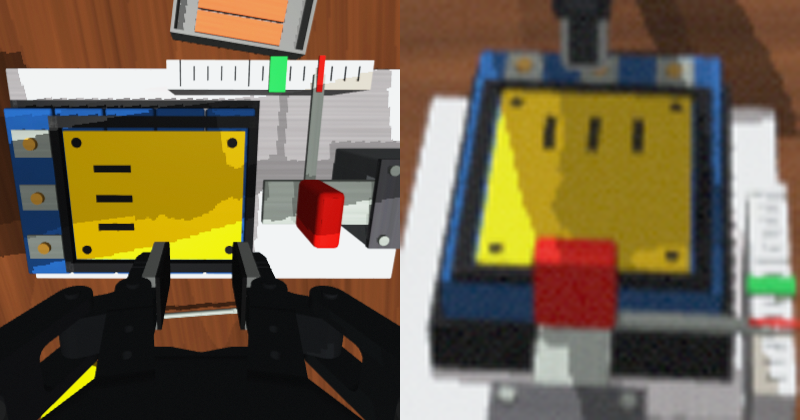

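The cover is now level: in the scene crop its far edge lies inside the frame and the studs are hidden. The wrist crop shows the band at (277,73), the pointer at (320,72) and the handle's top at (312,215). I'll estimate the bias of the reported pose from known points.

```bash
python3 - <<'E'
from h import *
from scipy.optimize import least_squares
i=bot.camera_info("wrist");print(i["vertical_fov"],i["cx"],i["cy"],i["pose"].round(3))
W=np.array([[.6236,.1396,.0895],[.653,.1385,.0925],[.4626,.1106,.078],[.4512,.0189,.078],[.5872,.0944,.078],[.639,.0413,.138]])
U=np.array([[357.4,73.4],[400.4,72.4],[156,142],[167,250],[312,142],[403,215]])
f=210/np.tan(np.radians(i["vertical_fov"])/2)
def pr(t,X):
    P=i["pose"].copy();P[:3,3]+=t;p=np.linalg.inv(P)@np.r_[X,1];return np.array([i["cx"]-f*p[0]/p[2],i["cy"]+f*p[1]/p[2]])
r=least_squares(lambda t:np.ravel([pr(t,X)-u for X,u in zip(W,U)]),[0,0,0]);print("bias",r.x,r.fun.reshape(-1,2).round(1))
print(np.array([pr([0,0,0],X)-u for X,u in zip(W,U)]).round(1))
E
```

```text
66.25499351014157 280.6569545894943 203.10479123665718 [[ 0.992  0.122  0.039  0.563]
 [-0.127  0.956  0.265  0.119]
 [-0.005 -0.268  0.963  0.336]
 [ 0.     0.     0.     1.   ]]
bias [0.00357061 0.00019776 0.00589843] [[-1.1  1.1]
 [-2.3 -2.4]
 [ 0.6 -0.7]
 [ 0.8 -3. ]
 [-0.3 -0.4]
 [ 2.2  4.3]]
[[ 5.7 -0.9]
 [ 5.7 -4.5]
 [ 2.2 -0.9]
 [ 2.5 -1. ]
 [ 4.9 -0.6]
 [11.   6.3]]
```

Emit:
{"op": "step_arm", "data": {"targets": "0.05 0.08 -0.01 0 0 0 0; 0.05 0.162 -0.021 0 0 0 0; 0.05 0.162 -0.021 0 0 0 0; 0.05 0.162 -0.021 0 0 0 0; 0.05 0.162 -0.021 -0.04 0 0 0; 0.05 0.162 -0.021 -0.06 0 0 0; 0.05 0.162 -0.021 -0.06 0 0 0; 0.05 0.162 -0.021 -0.06 0 0 0"}}

```text
clock: 7.25
eef_pos: [0.6336, 0.0418, 0.1348]
tool_rot: [0.751, 0.66, -0.001, -0.001]
ft_force: [-0.0, 0.2, 0.5]
grip_width: 0.0448
grasp_force: 0.0
```

```bash
python3 - <<'E'
from h import *
o=bot.get_obs();print(o["eef_pos"],o["grip_width"],o["ft_force"])
im=bot.camera("wrist");j=bot.camera("scene")
cv2.imwrite("pics/w5.png",np.hstack([im[:,80:480],cv2.resize(j[180:280,245:340],(400,420),interpolation=2)])[:,:,::-1])
print(proj("wrist",[.640,.042,.138])-[80,0])
E
```

```text
[0.63356333 0.04179361 0.13476874] 0.044847724470215726 [-0.00422402  0.2282516   0.54940315]
[208.67144328 235.61651923]
```

View pics/w5.png

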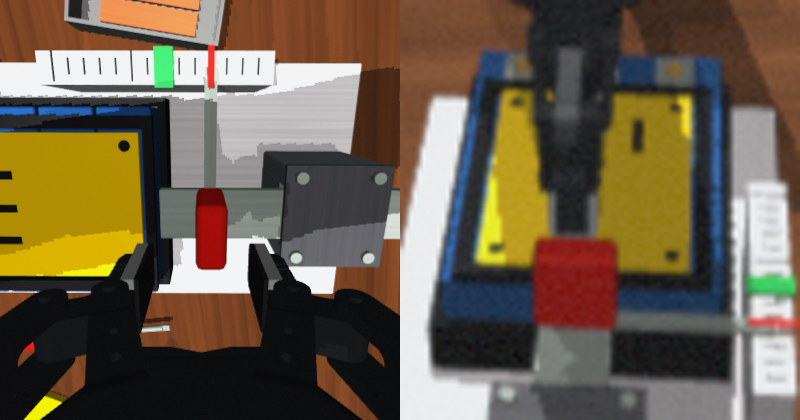

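The fingers straddle the handle. In the wrist crop the finger midpoint is at column 200 and the handle at 210, so I need about +6 mm in x. The band is at column 163.5 and the pointer at 211 with 0.6 mm per pixel, so about 28.5 mm of travel is needed. Nothing is in the way, so I go down.

Emit:
{"op": "step_arm", "data": {"targets": "0.05 0.009 -0.001 -0.03 0 0 0; 0.05 0.009 -0.001 -0.06 0 0 0; 0.05 0.009 -0.001 -0.08 0 0 0; 0.05 0.009 -0.001 -0.1 0 0 0; 0.05 0.009 -0.001 -0.1 0 0 0; 0.05 0.009 -0.001 -0.1 0 0 0"}}

```text
clock: 7.85
eef_pos: [0.6395, 0.0412, 0.0856]
tool_rot: [0.751, 0.66, -0.0, -0.0]
ft_force: [-0.3, -0.0, 0.2]
grip_width: 0.0448
grasp_force: 0.0
```

Emit:
{"op": "step_arm", "data": {"targets": "0.05 0 0 -0.01 0 0 0; 0.05 0 0 -0.02 0 0 0; 0.05 0 0 -0.028 0 0 0; 0.05 0 0 -0.028 0 0 0; 0.05 0 0 -0.028 0 0 0"}}

```text
clock: 8.27
eef_pos: [0.6397, 0.0412, 0.0714]
tool_rot: [0.751, 0.66, -0.0, -0.0]
ft_force: [0.4, -0.8, 0.5]
grip_width: 0.0449
grasp_force: 0.0
```

```bash
python3 - <<'E'
from h import *
o=bot.get_obs();print(o["eef_pos"],o["grip_width"],o["ft_force"])
im=bot.camera("wrist");j=bot.camera("scene")
cv2.imwrite("pics/w6.png",np.hstack([im[:,80:480],cv2.resize(j[180:280,245:340],(400,420),interpolation=2)])[:,:,::-1])
E
```

```text
[0.6396884  0.0412388  0.07136828] 0.044928981169267454 [ 0.3769606  -0.7749869   0.50918222]
```

View pics/w6.png

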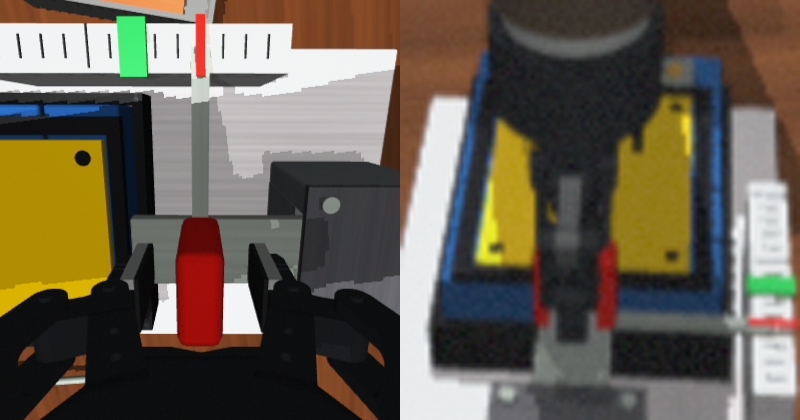

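The fingers straddle the handle and are centred on it: the pads are at columns 153 and 248 and the handle is at 200. I'll rise 2 mm and close.

Emit:
{"op": "step_arm", "data": {"targets": "0.05 0 0 0.005 0 0 0; -1 0 0 0.005 0 0 0; -1 0 0 0.005 0 0 0; -1 0 0 0.005 0 0 0; -1 0 0 0.005 0 0 0; -1 0 0 0.005 0 0 0; -1 0 0 0.005 0 0 0; -1 0 0 0.005 0 0 0"}}

```text
clock: 9.03
eef_pos: [0.6393, 0.0414, 0.0749]
tool_rot: [0.751, 0.66, -0.0, -0.0]
ft_force: [-4.3, 0.7, 5.7]
grip_width: 0.017
grasp_force: 61.0
```

Emit:
{"op": "step_arm", "data": {"targets": "-1 -0.008 0.001 0.002 0 0 0; -1 -0.016 0.002 0.002 0 0 0; -1 -0.024 0.003 0.002 0 0 0; -1 -0.032 0.004 0.002 0 0 0; -1 -0.04 0.005 0.002 0 0 0; -1 -0.048 0.006 0.002 0 0 0; -1 -0.056 0.007 0.002 0 0 0; -1 -0.056 0.007 0.002 0 0 0; -1 -0.056 0.007 0.002 0 0 0"}}

```text
clock: 9.78
eef_pos: [0.6144, 0.0446, 0.075]
tool_rot: [0.751, 0.66, 0.002, 0.002]
ft_force: [8.8, -0.2, -4.7]
grip_width: 0.0174
grasp_force: 59.6
```

```bash
python3 - <<'E'
from h import *
o=bot.get_obs();print(o["eef_pos"],o["grip_width"],o["ft_force"],o["grasp_force"])
im=bot.camera("wrist");j=bot.camera("scene")
cv2.imwrite("pics/w7.png",np.hstack([im[:,80:480],cv2.resize(j[180:280,260:355],(400,420),interpolation=2)])[:,:,::-1])
print("g",blobs(hue(im,45,85,150),60),"r",blobs((hue(im,0,6,170,120)|hue(im,174,180,170,120))[:110],30))
E
```

```text
[0.61441608 0.04462643 0.07497226] 0.017421092905459012 [ 8.79240268 -0.18360353 -4.71807763] 59.57278668880463
g [([257, 19, 19, 60, 931], [265.8, 46.0])] r [([277, 17, 9, 60, 510], [280.8, 46.2])]
```

View pics/w7.png

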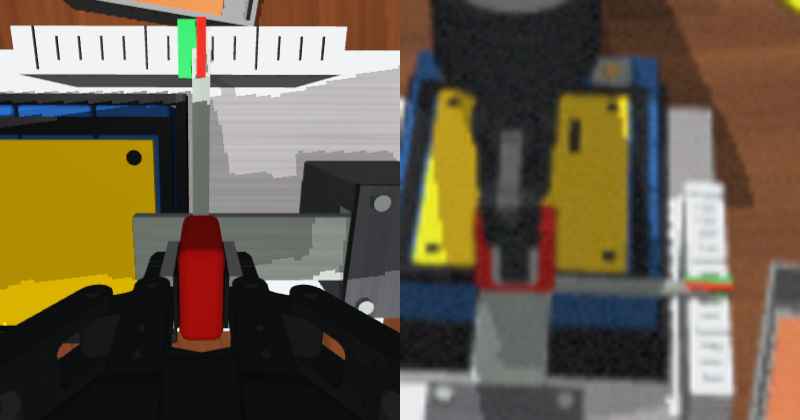

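The pointer is at column 201 in the crop. The band spans about columns 178 to 206, so roughly 4 mm are left to pull.

Emit:
{"op": "step_arm", "data": {"targets": "-1 -0.004 0.0005 0 0 0 0; -1 -0.008 0.001 0 0 0 0; -1 -0.008 0.001 0 0 0 0; -1 -0.008 0.001 0 0 0 0; -1 -0.008 0.001 0 0 0 0; -1 -0.008 0.001 0 0 0 0; -1 -0.008 0.001 0 0 0 0"}}

```text
clock: 10.47
eef_pos: [0.6109, 0.0451, 0.075]
tool_rot: [0.751, 0.66, 0.002, 0.002]
ft_force: [9.9, -0.5, -4.9]
grip_width: 0.0172
grasp_force: 59.6
```

```bash
python3 - <<'E'
from h import *
o=bot.get_obs();print(o["eef_pos"],o["grip_width"],o["ft_force"],o["grasp_force"])
im=bot.camera("wrist");j=bot.camera("scene")
g=hue(im,45,85,150);r=hue(im,0,6,170,120)|hue(im,174,180,170,120)
for y in(30,45,60):print([(c.min(),c.max()) for c in(np.where(m[y])[0] for m in(g,r)) if len(c)])
cv2.imwrite("pics/w8.png",np.hstack([cv2.resize(im[0:110,210:350],(400,314)),cv2.resize(j[180:280,260:355],(299,314),interpolation=2)])[:,:,::-1])
E
```

```text
[0.61093835 0.04512793 0.07496068] 0.01719433265220345 [ 9.87095262 -0.45139561 -4.85301539] 59.58481013774872
[(np.int64(266), np.int64(291)), (np.int64(277), np.int64(285))]
[(np.int64(266), np.int64(291)), (np.int64(277), np.int64(285))]
[(np.int64(267), np.int64(291)), (np.int64(277), np.int64(284))]
```

View pics/w8.png

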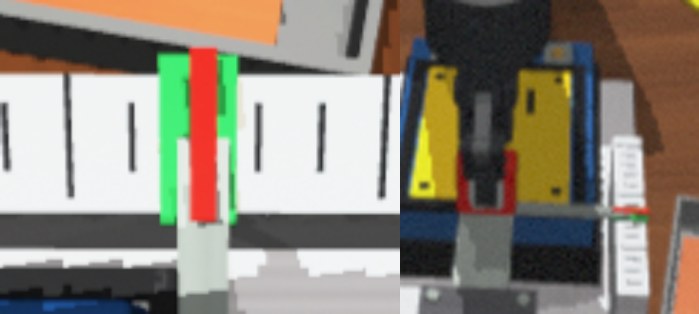

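The pointer (columns 277 to 285) is within about 1 mm of the band's centre (266 to 291). The grip is firm and the cover is level, so I hand in.

```bash
python3 -c "
from workcell import bot
print(bot.job_done())"
```

```text
the job is handed in; nothing more can be done
None
```

I handed the job in with the cover pressed level, the pointer about 1 mm from the green band's centre and the gripper still holding the handle (about 60 N); the hand-in gave no verdict.

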